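Lay the culture flask down on its warming bed

ROBOT

A 7-joint arm with a two-finger parallel gripper is mounted at the origin on the work surface. World frame = base frame: x ahead of the robot, y to its left, z up, the work surface at z = 0. Lengths are in m, angles in rad, forces in N, time in s.
With the tool pointing down it reaches from about 0.4 to 0.85 m from the base axis. Payload 10.4 kg.
Tool frame: the origin (TCP) lies on the front face of the gripper's body, between the roots of the fingers; the fingertips stand 70 mm ahead of it and the grasp point (between the pads) lies 51 mm ahead of it; z points along the fingers, y is the line along which they close (so a half turn about z gives the same grasp; the last joint's range is limited). The gripper opens to 87 mm and grips with 3 to 60 N. Pads are 19 mm wide; open, the fingers measure 117 mm over their backs; the gripper's body (75 mm by 190 mm) begins 51 mm behind the grasp point.
Start: joints at [1.111, 0.332, -0.065, 1.46, 0.022, 1.35, -0.088], TCP at [0.264, -0.566, 0.292] pointing down, gripper open.
Joint ranges: [-2.6, 2.6], [-0.5, 2.12], [-1.47, 1.34], [0.16, 2.42], [-1.27, 4.41], [0.06, 2.06], [-2.6, 2.6]. Speed limits (rad/s): [2.22, 2.22, 2.79, 2.79, 3.14, 3.14, 3.14].

INTERFACE

Orientations are given as a unit quaternion [x, y, z, w].
In Python, from plant import get_obs, snapshot, get_calibration, workorder gives the robot as it stands.
- The arm moves only by the shell command python3 -m handwheel 'ROWS' [FORCE]. ROWS is JSON, a list of rows, each a list of 3 entries, a list of its own where there are three numbers: the shift along the world's x, y, z in cm, then the turn about the world's z in degrees, then the opening in per cent of the stroke, from 0 (shut) to 100 (fully open). A call has 1 to 12 rows; each row shifts and turns the commanded pose from where the row before left it; what a row does not reach is not made up. A row lasts 1/12 s, in which the tool goes at most 41.7 mm and 7.16 degrees, less where a joint would pass 70% of its speed; a pose out of reach is approached as far as the arm can. A call is refused whole if a number of a shift passes 4.17 or a number of a turn 7.16, either way. A call with a gripper value outside its range is refused whole. The fingers move at their own pace and stop on an object; FORCE is the grip in N (left out, the last holds). Time passes only in rows, so rows that do not move let the fingers close. It gives the time, the measured TCP pose, the force, the opening and the grip force at its end, in the units of the state.
- get_obs(): the state, without advancing time (a new reading comes with each control period).
- snapshot(name): name is "scene" or "top" or "wrist"; returns the picture (384x512x3 uint8, red, green, blue); there is no depth.
- get_calibration(name): a dict with "vfov" (degrees; the focal length in pixels is half the picture's height over the tangent of half this angle, whatever the lens; pixels are square), "cx", "cy" (the principal point, pixels), "R" (3x3) and "t" (3): a world point X has camera coordinates R X + t. Camera axes: x right, y down, z forward; pixel columns grow to the right and rows downward; lengths in m; the calibration is good to about 2 mm. A picture is of the moment at which its call begins: read the wrist's pose just before it. get_calibration takes no time and is no camera call; for the wrist camera it gives the pose at the moment of the call.
- workorder.job_done(): hands the job in; it is judged then, once.
The state is a dict: "t": time; "joint_pos": joint angles; "qvel": joint speeds; "joint_efforts": joint torques, N m; "tool_pos": TCP position; "eef_rot": TCP orientation; "wrist_force": force on the tool from outside, world axes, zero at the start; "ft_torque": the same for the moment, N m; "finger_gap": finger opening in m; "gripper_force": force on a finger pad.
Only numpy, scipy, OpenCV 4.12 (cv2) and the standard library are available. Lean on these libraries where they do the work, as an engineer would, in place of code of your own. Each camera call takes 0.05 s, during which the arm holds its last target. There are 200 camera calls.

TASK

Tip the standing culture flask over the yellow stop edge with your fingertips and ease it down, so that it ends lying on its broad side on the low bed, its cap sticking out past the end of the bed opposite the stop. Lower it gently all the way, never letting it topple freely, and do not grip it, lift it or press hard on it. Leave everything else on the bench where it is, and draw the hand clear.

Things in the scene. Friction and masses are not known exactly. Their poses are not given: they have to be found in the camera images.
- bed: Fixed two-step block, 140 mm wide (its y). Flask bed: x = -50 to +50 mm, 45 mm high, blue top with a yellow band at its +x edge. Beyond it a grey ledge, x = 50 to 120 mm, 35 mm high, on which the flask stands. The yellow 10 mm riser between them, at x = +50 mm, is the stop. Origin: centre of the bed's underside, on the bench; z up; -x points roughly to the robot's right.
- stop_edge (a point): Middle of the upper edge of the yellow stop (the bed's edge) over which the flask tips: bed x = +50 mm, y = 0, 45 mm above the bench. Axes as the bed.
- flask: Tall rigid culture flask, pale pink, red cap, loose, upright on the ledge, 1 to 4 mm off the stop. Origin: centre of its underside; z up to the cap, x through the 40 mm thickness (-x faces the stop), y along the 95 mm width. Body 40 x 95 mm to 118 mm above the base, shoulder to 132, neck 26 mm diameter to 148, cap 34 mm diameter from 148 to 172 mm. Mass 0.14 to 0.28 kg.
- flask_cap (a point): Centre of the top face of the flask's red cap, 172 mm from the base. Axes as the flask. With the flask lying flat on the bed, neck and cap overhang the bed's -x side, the cap's underside 48 mm above the bench.
- flask_mid (a point): Point on the flask's axis 66 mm from the base, near its centre of mass. Past its balance, at 15 to 30 degrees of lean, the flask would fall freely over the stop.
- flask_foot (a point): Middle of the flask's lower edge on the stop side (flask x = -20 mm, z = 0). As the flask leans over the stop, this edge slides back on the ledge; when the flask lies flat its base sticks out 20 to 45 mm beyond the stop.
- vial: Bystander: small amber vial with white cap, 28 mm diameter, 55 mm high, standing behind the flask, beyond the bed's +x end. Origin at the centre of its underside.
- screwcap: Bystander: loose white screw cap, 34 mm diameter, 16 mm high, lying to the bed's -y side. Origin at the centre of its underside.
- tipbox_a: Bystander: white and blue pipette tip box, 85 x 120 x 75 mm. Origin at the centre of its underside.
- tipbox_b: Bystander: red and grey pipette tip box, 85 x 120 x 75 mm. Origin at the centre of its underside.
- beaker: Bystander: white open beaker, 72 mm across, 85 mm high. Origin at the centre of its underside.
- media: Bystander: clear bottle with blue cap, 80 mm diameter, 170 mm high. Origin at the centre of its underside.

How it is judged:
By the outcome, as a careful person would: the job done as asked, in the order asked, and still so for the second after the job is handed in, with the robot touching nothing.
It also fails if it takes over 45 s, if anything falls off the work surface, if the arm or the gripper's body presses on something with over 40 N, if the wrist force passes 120 N, or if a joint passes its speed limit or range.

## Working session

There is one attempt and no reset: what is moved stays moved. The work goes in short steps, Python scripts to look and compute and a shell command to move; the robot and the scene stay as the last step left them, time stands still between calls to the robot, and variables do not carry over. Pictures are saved under pics/ and viewed, at most 10 in all, crops included, and the job is handed in when it is done.

```bash
mkdir -p pics; ls
python3 - <<'E'
from plant import *
import cv2,numpy as np
for n in("scene","top"):
    cv2.imwrite(f"pics/{n}0.png",snapshot(n)[:,:,::-1]); c=get_calibration(n); print(n,c)
o=get_obs();print(o)
E
```

```text
pics
scene {'vfov': 50.74928547472359, 'cx': 252.9089297913391, 'cy': 195.85813309678127, 'R': array([[-0.63660756,  0.77118523, -0.00203777],
       [ 0.47866978,  0.39306375, -0.78509625],
       [-0.60465366, -0.50077363, -0.61937042]]), 't': array([ 0.35120067, -0.15885031,  1.67576006])}
top {'vfov': 57.2543261361704, 'cx': 250.43176947726465, 'cy': 185.197570499664, 'R': array([[ 0.02481869, -0.99968545,  0.00360925],
       [-0.98179338, -0.0250543 , -0.18829241],
       [ 0.18832361,  0.00112964, -0.98210638]]), 't': array([-0.01983963,  0.55999046,  1.36730897])}
{'t': 0.1, 'joint_pos': array([ 1.11143182,  0.33283786, -0.06473498,  1.4608683 ,  0.02160339,
        1.34991725, -0.08847598]), 'qvel': array([-4.15317663e-04, -1.40562750e-03,  1.17656733e-04, -1.08347739e-03,
        1.08326195e-04,  9.58454971e-05, -5.96887739e-05]), 'joint_efforts': array([ 4.25580520e-04, -6.24546289e+01,  2.38943001e-02, -3.90718102e+01,
       -6.14500302e-02,  3.66105780e-02,  4.87026841e-05]), 'tool_pos': array([ 0.26428537, -0.56607779,  0.29151007]), 'eef_rot': array([ 9.76240622e-01,  2.16688260e-01, -1.70272035e-04, -6.45380263e-04]), 'wrist_force': array([-0.15129222,  0.29920813, -0.5749969 ]), 'ft_torque': array([-0.05934811,  0.01540867,  0.00708332]), 'gripper_force': 0.0, 'finger_gap': 0.08638243303511381}
```

View pics/scene0.png

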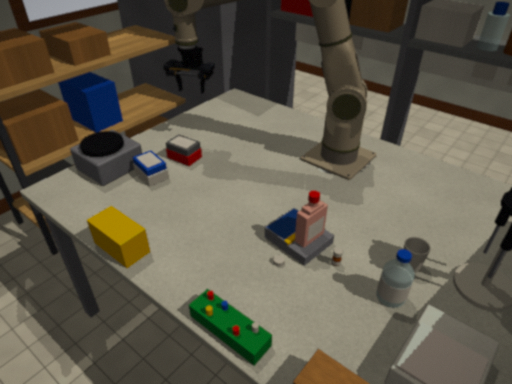

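View pics/top0.png

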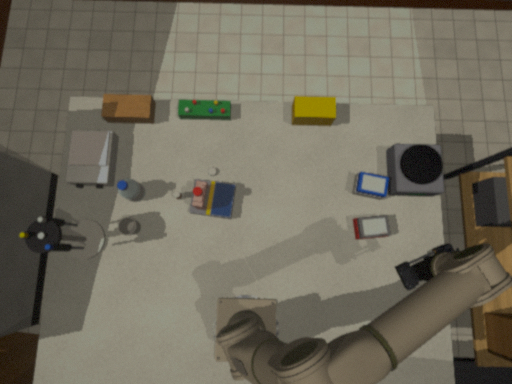

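The scene view shows the flask with its cap at (314,196) and the bed at (300,235). In the top view the cap is at (198,191), the yellow band at (210,198), the blue bed at (222,199), the vial at (180,196) and the screw cap at (213,170). Bed +x is roughly world +y.

```bash
cat > h.py <<'E'
import numpy as np,cv2
from plant import *
def ray(c,u,v):
    f=192/np.tan(np.radians(c['vfov']/2)); d=c['R'].T@np.array([(u-c['cx'])/f,(v-c['cy'])/f,1]); return -c['R'].T@c['t'],d
def plane(c,u,v,z):
    o,d=ray(c,u,v); return o+d*(z-o[2])/d[2]
def proj(c,X):
    f=192/np.tan(np.radians(c['vfov']/2)); p=c['R']@X+c['t']; return np.array([c['cx']+f*p[0]/p[2],c['cy']+f*p[1]/p[2]])
def tri(L):
    A=0;b=0
    for c,u,v in L:
        o,d=ray(c,u,v); d=d/np.linalg.norm(d); P=np.eye(3)-np.outer(d,d); A=A+P;b=b+P@o
    return np.linalg.solve(A,b)
def mask(im,lo,hi,roi):
    h=cv2.cvtColor(im,cv2.COLOR_RGB2HSV); m=cv2.inRange(h,np.array(lo),np.array(hi)); z=np.zeros_like(m); a,b,c,d=roi; z[b:d,a:c]=m[b:d,a:c]; return z
E
python3 - <<'E'
from h import *
S=cv2.imread('pics/scene0.png')[:,:,::-1].copy();T=cv2.imread('pics/top0.png')[:,:,::-1].copy()
cs,ct=get_calibration('scene'),get_calibration('top')
def cen(m): p=np.argwhere(m)[:,::-1]; return p.mean(0),len(p)
rt=cen(mask(T,(0,170,90),(6,255,255),(185,175,205,205)));rs=cen(mask(S,(0,170,90),(6,255,255),(300,185,330,205)))
print('cap',rt,rs,tri([(ct,*rt[0]),(cs,*rs[0])]), plane(ct,*rt[0],.205))
for n,lo,hi in(('yel',(20,100,60),(35,255,255)),('blue',(105,100,30),(125,255,255))):
    m=mask(T,lo,hi,(190,170,250,225)); print(n,cen(m)); pts=np.argwhere(m)[:,::-1].astype(np.float32)
    r=cv2.minAreaRect(pts); print(r)
    for q in cv2.boxPoints(r): print(q,plane(ct,*q,.045).round(4))
    print('c',plane(ct,*r[0],.045))
big=cv2.resize(T[160:230,165:250],None,fx=9,fy=8,interpolation=cv2.INTER_CUBIC)[:,:,::-1]; cv2.imwrite('pics/topc.png',big)
E
```

```text
cap (array([197.16326531, 191.        ]), 49) (array([314.5       , 195.38372093]), 86) [0.50490219 0.18679476 0.20088541] [0.50515889 0.1845047  0.205     ]
yel (array([210.00649351, 197.62337662]), 154)
((209.94976806640625, 197.4913330078125), (4.6894307136535645, 33.87944030761719), 9.7824068069458)
[204.76097 213.78638] [0.4409 0.1739 0.045 ]
[210.51732 180.39954] [0.5776 0.1572 0.045 ]
[215.13857 181.19629] [0.5748 0.1383 0.045 ]
[209.38222 214.58313] [0.4382 0.1553 0.045 ]
c [0.50725073 0.15624654 0.045     ]
blue (array([222.4372093 , 206.25116279]), 215)
((222.58106994628906, 199.51351928710938), (17.426292419433594, 30.4138126373291), 9.462322235107422)
[211.48648 213.08109] [0.4444 0.1472 0.045 ]
[216.48648 183.08109] [0.5671 0.1324 0.045 ]
[233.67566 185.94595] [0.5571 0.0622 0.045 ]
[228.67566 215.94595] [0.4347 0.078  0.045 ]
c [0.50030726 0.10500126 0.045     ]
```

View pics/topc.png

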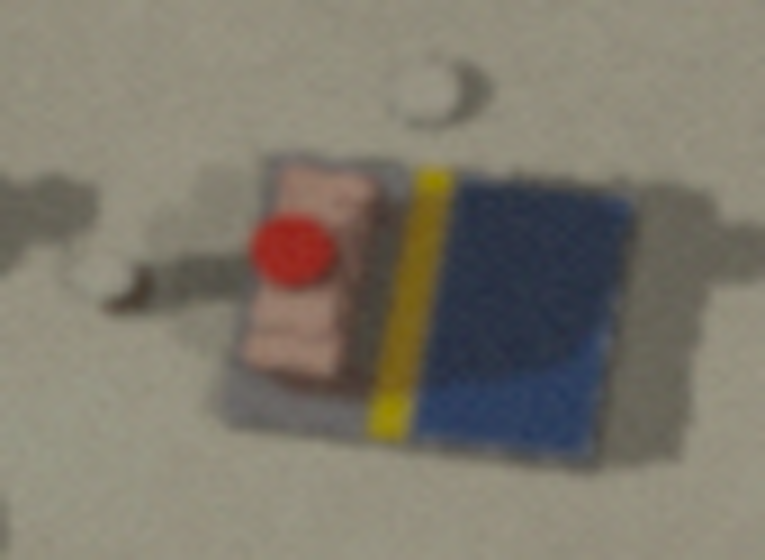

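```bash
python3 -m handwheel '[[[1.6,3.1,0.4],6.2,100],[[1.6,3.1,0.4],6.2,100],[[1.6,3.1,0.4],6.2,100],[[1.6,3.1,0.4],6.2,100],[[1.6,3.1,0.4],6.2,100],[[1.6,3.1,0.4],6.2,100],[[1.6,3.1,0.4],6.2,100],[[1.6,3.1,0.4],6.2,100],[[1.6,3.1,0.4],6.2,100],[[1.6,3.1,0.4],6.2,100],[[1.6,3.1,0],6.2,100],[[1.6,3.1,0],6.2,100]]'; python3 -m handwheel '[[[0.4,3.15,0],6.2,100],[[0.4,3.15,0],6.2,100],[[0.4,3.15,0],6.2,100],[[0.4,3.15,0],6.2,100],[[0.4,3.15,0],6.2,100],[[0.4,3.15,0],6.2,100],[[0.4,3.15,0],6.2,100],[[0.4,3.15,0],6.2,100],[[0.4,3.15,0],6.2,100],[[0.4,3.15,0],6.2,100],[[0.4,3.15,0],6,100],[[0.4,3.15,0],6,100]]'
cat >> h.py <<'E'
def yaw(o):
    x,y,z,w=o['eef_rot']; d=np.array([2*(x*y-w*z),1-2*(x*x+z*z)]); return d,np.degrees(np.arctan2(d[1],d[0]))
BX=np.array([.121,.9926]);BYm=np.array([.9926,-.121]);STOP=np.array([.509,.1655])
def rep():
    o=get_obs(); d,a=yaw(o); g=o['finger_gap']; p=o['tool_pos']
    f=lambda q:(round(float((q-STOP)@BX)*1e3,1),round(float((q-STOP)@-BYm)*1e3,1))
    print('t',o['t'],'tcp',p.round(4),'yaw',a.round(1),'gap',round(g*1e3,1),'tipz',round(p[2]-.07,4))
    print('bedcoords rel stop mm: tcp',f(p[:2]),'A in',f(p[:2]+d*g/2),'B in',f(p[:2]-d*g/2),'F',o['wrist_force'].round(2),'M',o['ft_torque'].round(2),'gf',round(o['gripper_force'],1),'q7',o['joint_pos'].round(2))
E
python3 - <<'E'
from h import *
rep(); c=get_calibration('wrist'); im=snapshot('wrist'); cv2.imwrite('pics/w1.png',im[:,:,::-1])
for X in((.505,.186,.207),(*STOP,.045)): print(proj(c,np.array(X)))
m=mask(im,(0,150,60),(6,255,255),(0,0,512,384)); p=np.argwhere(m)[:,::-1]; print(p.mean(0),len(p)); print(plane(c,*p.mean(0),.205))
m=mask(im,(20,100,60),(35,255,255),(0,0,512,384)); p=np.argwhere(m)[:,::-1].astype(np.float32);r=cv2.minAreaRect(p);print(r)
for q in cv2.boxPoints(r):print(plane(c,*q,.045).round(4))
E
```

```text
t: 1.1
tool_pos: [0.4568, -0.1927, 0.3324]
eef_rot: [0.645, 0.764, -0.0, 0.0]
wrist_force: [1.3, -0.3, 0.0]
finger_gap: 0.0865
gripper_force: 0.0
t: 2.1
tool_pos: [0.5043, 0.185, 0.3322]
eef_rot: [0.055, 0.998, -0.0, -0.0]
wrist_force: [0.4, 0.2, 0.2]
finger_gap: 0.0872
gripper_force: 0.0
t 2.1 tcp [0.5043 0.185  0.3322] yaw 83.7 gap 87.2 tipz 0.2622
bedcoords rel stop mm: tcp (18.8, 7.0) A in (62.4, 7.5) B in (-24.8, 6.5) F [0.36 0.24 0.16] M [ 0.11 -0.21  0.04] gf 0.0 q7 [ 0.32  0.21 -0.87  1.6   0.16  1.41  0.9 ]
[257.37436197 212.77629091]
[242.34341875 178.44181902]
[258.72332317 209.80487805] 1312
[0.50322042 0.18733525 0.205     ]
((275.43341064453125, 221.66439819335938), (351.38848876953125, 180.29811096191406), 7.747771739959717)
[ 0.6552 -0.0939  0.045 ]
[0.3987 0.0105 0.045 ]
[0.5109 0.4663 0.045 ]
[0.8066 0.4539 0.045 ]
```

View pics/w1.png

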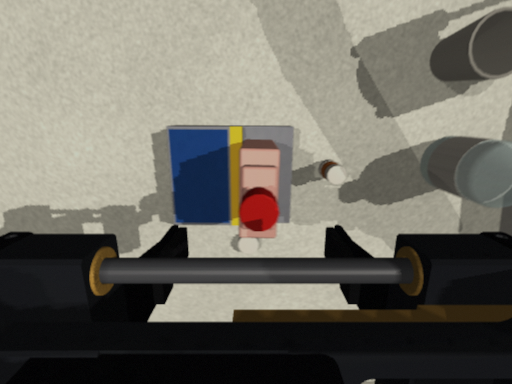

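The wrist view shows the cap at (258,210), midway between the fingers, and the stop's edge near column 242. The finger axis is aligned with the bed's x. I'll descend now and narrow the cage without touching.

```bash
python3 -m handwheel '[[[0.02,0.15,-2],0,100],[[0,0,-2],0,100],[[0,0,-2],0,80],[[0,0,-1.5],0,55],[[0,0,-0.7],0,55],[[0,0,0],0,55],[[0,0,0],0,55]]' 3; python3 -c "
from h import *
rep()"
```

```text
t: 2.73
tool_pos: [0.5047, 0.1852, 0.2506]
eef_rot: [0.057, 0.998, 0.0, -0.0]
wrist_force: [-0.4, 0.3, -0.4]
finger_gap: 0.0611
gripper_force: 0.0
t 2.7333 tcp [0.5047 0.1852 0.2506] yaw 83.4 gap 61.1 tipz 0.1806
bedcoords rel stop mm: tcp (19.0, 6.7) A in (49.6, 6.9) B in (-11.6, 6.5) F [-0.38  0.28 -0.36] M [ 0.09 -0.13 -0.01] gf 0.0 q7 [ 0.3   0.27 -0.85  1.71  0.21  1.25  0.86]
```

```bash
python3 -m handwheel '[[[0,0,0],0,55],[[0,0,0],0,55],[[-0.05,-0.4,0],0,55],[[-0.05,-0.4,0],0,55],[[-0.05,-0.4,0],0,55],[[-0.05,-0.4,0],0,55],[[-0.05,-0.4,0],0,55],[[-0.05,-0.4,0],0,55],[[-0.05,-0.4,0],0,55],[[0,0,0],0,55]]'
python3 - <<'E'
from h import *
rep(); cv2.imwrite('pics/s2.png',cv2.resize(snapshot('scene')[150:280,230:380],None,fx=4,fy=4,interpolation=cv2.INTER_CUBIC)[:,:,::-1])
E
```

```text
t: 3.57
tool_pos: [0.5012, 0.1561, 0.2502]
eef_rot: [0.058, 0.998, -0.0, -0.0]
wrist_force: [-0.2, -0.4, -0.1]
finger_gap: 0.0479
gripper_force: 0.1
t 3.5667 tcp [0.5012 0.1561 0.2502] yaw 83.4 gap 47.9 tipz 0.1802
bedcoords rel stop mm: tcp (-10.3, 6.6) A in (13.6, 6.8) B in (-34.3, 6.5) F [-0.24 -0.35 -0.11] M [ 0.13 -0.11  0.  ] gf 0.1 q7 [ 0.36  0.24 -0.85  1.75  0.19  1.24  0.92]
```

View pics/s2.png

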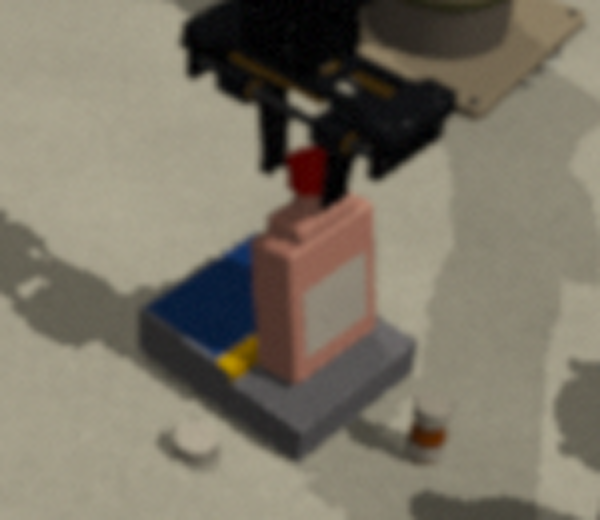

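The flask is leaning about 9° against the stop, with the cap at about (308,172) in the crop between the fingers. I'll carry it through the balance with the cage narrower.

```bash
python3 -m handwheel '[[[0,0,0],0,51],[[-0.05,-0.4,-0.05],0,51],[[-0.05,-0.4,-0.05],0,51],[[-0.05,-0.4,-0.05],0,51],[[-0.05,-0.4,-0.05],0,51],[[-0.05,-0.4,-0.05],0,51],[[-0.05,-0.4,-0.05],0,51],[[-0.05,-0.4,-0.05],0,51],[[-0.05,-0.4,-0.1],0,51],[[-0.05,-0.4,-0.1],0,51],[[0,0,0],0,51]]'
python3 - <<'E'
from h import *
rep(); cv2.imwrite('pics/s3.png',cv2.resize(snapshot('scene')[150:280,230:380],None,fx=4,fy=4,interpolation=cv2.INTER_CUBIC)[:,:,::-1])
E
```

```text
t: 4.53
tool_pos: [0.4965, 0.1201, 0.2445]
eef_rot: [0.058, 0.998, -0.0, -0.0]
wrist_force: [0.2, 0.2, -0.9]
finger_gap: 0.0444
gripper_force: 0.0
t 4.5333 tcp [0.4965 0.1201 0.2445] yaw 83.4 gap 44.4 tipz 0.1745
bedcoords rel stop mm: tcp (-46.6, 6.9) A in (-24.4, 7.0) B in (-68.8, 6.7) F [ 0.19  0.2  -0.92] M [ 0.06 -0.11  0.01] gf 0.0 q7 [ 0.43  0.2  -0.83  1.79  0.16  1.22  1.01]
```

View pics/s3.png

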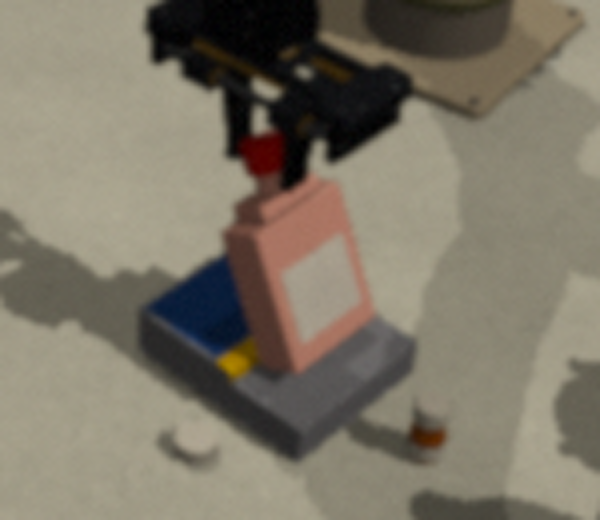

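The lean is now about 25°, with the cap at (264,155) in the crop between the fingers. I'll go on a little so that it rests on the front finger, then read the force.

```bash
python3 -m handwheel '[[[-0.04,-0.3,0.05],0,51],[[-0.04,-0.3,0.05],0,51],[[-0.04,-0.3,0.05],0,51],[[-0.04,-0.3,0.05],0,51],[[-0.04,-0.3,0],0,51],[[-0.04,-0.3,0],0,51],[[0,0,0],0,51],[[0,0,0],0,51]]'
python3 - <<'E'
from h import *
rep(); rep(); cv2.imwrite('pics/s4.png',cv2.resize(snapshot('scene')[150:280,230:380],None,fx=4,fy=4,interpolation=cv2.INTER_CUBIC)[:,:,::-1])
E
```

```text
t: 5.25
tool_pos: [0.4942, 0.1029, 0.2468]
eef_rot: [0.058, 0.998, -0.0, 0.0]
wrist_force: [-0.7, -0.9, 1.4]
finger_gap: 0.0447
gripper_force: 0.3
t 5.25 tcp [0.4942 0.1029 0.2468] yaw 83.4 gap 44.7 tipz 0.1768
bedcoords rel stop mm: tcp (-63.9, 7.1) A in (-41.6, 7.2) B in (-86.3, 7.0) F [-0.74 -0.93  1.43] M [-0.1  -0.13 -0.02] gf 0.3 q7 [ 0.46  0.18 -0.82  1.8   0.14  1.22  1.05]
t 5.25 tcp [0.4942 0.1029 0.2468] yaw 83.4 gap 44.7 tipz 0.1768
bedcoords rel stop mm: tcp (-63.9, 7.1) A in (-41.6, 7.2) B in (-86.3, 7.0) F [-0.74 -0.93  1.43] M [-0.1  -0.13 -0.02] gf 0.3 q7 [ 0.46  0.18 -0.82  1.8   0.14  1.22  1.05]
```

View pics/s4.png

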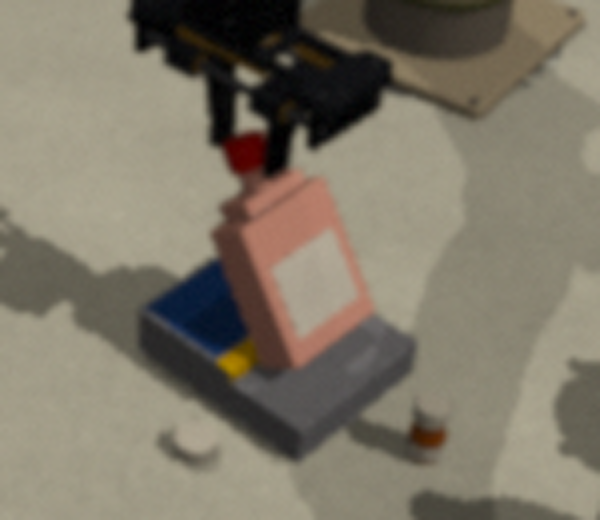

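The lean is about 33°, with the cap at (247,153) in the crop resting on the front finger. Next I'll swing the rear finger clear, turning about the front finger so that it stays in place.

```bash
python3 - <<'E'
from h import *
o=get_obs(); d,a=yaw(o); r=.0299; tcp=o['tool_pos'][:2]; bc0=tcp-r*d
a0=np.degrees(np.arctan2(BX[1],BX[0])); prev=tcp; tot=np.zeros(2)
for i in range(1,14):
    y=a-5*i; ph=np.radians(a0-y); sup=7.5*np.cos(ph)+9.5*np.sin(ph)
    bc=bc0-BX*(sup-7.5+.4*i)/1e3; e=np.radians(y); t=bc+r*np.array([np.cos(e),np.sin(e)])
    s=((t-tcp)*100-tot).round(2); tot+=s; print(s.tolist(),end=' ')
E
python3 -m handwheel '[[[0,0,-0.2],0,51],[[0,0,-0.3],0,51]]'; python3 -c "
from h import *
rep()"
```

```text
[0.24, -0.15] [0.24, -0.18] [0.24, -0.19] [0.22, -0.21] [0.22, -0.22] [0.21, -0.23] [0.19, -0.24] [0.18, -0.24] [0.16, -0.26] [0.15, -0.26] [0.13, -0.26] [0.11, -0.26] [0.09, -0.27] t: 5.47
tool_pos: [0.4943, 0.1034, 0.2418]
eef_rot: [0.057, 0.998, 0.0, 0.0]
wrist_force: [-0.4, -1.0, -0.6]
finger_gap: 0.0446
gripper_force: 0.3
t 5.4667 tcp [0.4943 0.1034 0.2418] yaw 83.4 gap 44.6 tipz 0.1718
bedcoords rel stop mm: tcp (-63.5, 7.0) A in (-41.2, 7.2) B in (-85.7, 6.9) F [-0.41 -1.   -0.6 ] M [-0.05 -0.13 -0.04] gf 0.3 q7 [ 0.46  0.19 -0.82  1.81  0.14  1.21  1.05]
```

```bash
python3 -m handwheel '[[[0.24,-0.15,0],-5,51],[[0.24,-0.18,0],-5,51],[[0.24,-0.19,0],-5,51],[[0.22,-0.21,-0.05],-5,51],[[0.22,-0.22,-0.05],-5,51],[[0.21,-0.23,-0.05],-5,51],[[0.19,-0.24,-0.05],-5,51],[[0.18,-0.24,-0.05],-5,51],[[0.16,-0.26,-0.05],-5,51],[[0.15,-0.26,0],-5,51],[[0.13,-0.26,0],-5,51],[[0.11,-0.26,0],-5,51]]'
python3 - <<'E'
from h import *
rep(); cv2.imwrite('pics/s5.png',cv2.resize(snapshot('scene')[150:280,230:380],None,fx=4,fy=4,interpolation=cv2.INTER_CUBIC)[:,:,::-1])
E
```

```text
t: 6.47
tool_pos: [0.517, 0.0762, 0.2383]
eef_rot: [0.55, 0.835, -0.0, -0.0]
wrist_force: [-1.4, 0.1, 0.5]
finger_gap: 0.0445
gripper_force: 0.1
t 6.4667 tcp [0.517  0.0762 0.2383] yaw 23.2 gap 44.5 tipz 0.1683
bedcoords rel stop mm: tcp (-87.6, -18.8) A in (-76.5, -38.0) B in (-98.8, 0.4) F [-1.35  0.14  0.49] M [-0.03 -0.05  0.01] gf 0.1 q7 [ 0.38  0.21 -0.68  1.77  0.14  1.21  0.06]
```

View pics/s5.png

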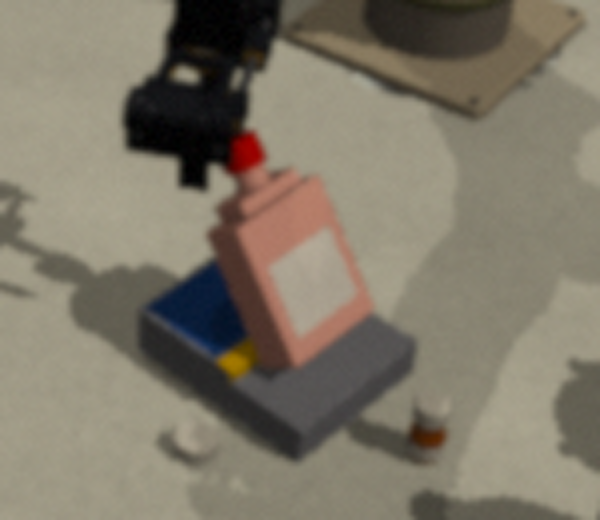

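The flask is held at about 36° by the front finger, with the cap at (246,153) in the crop and the rear finger swung aside. I'll work out the lowering path.

```bash
cat > path.py <<'E'
from h import *
import sys
# contact x, corner z along lean (mm), tip overlap
P=np.array([[-90.6,176,8],[-109.6,159,9],[-121,143,10],[-130,123.6,12],[-132.5,107.7,14],[-132.5,85,15],[-132.5,48,16]])
L=np.r_[0,np.cumsum(np.hypot(*np.diff(P[:,:2],axis=0).T))]
o=get_obs(); d,a=yaw(o); r=.0299; tcp=o['tool_pos'][:2]; a0=np.degrees(np.arctan2(BX[1],BX[0]))
sup=lambda y:7.5*np.cos(np.radians(a0-y))+9.5*np.sin(np.radians(a0-y))
bc=tcp-r*d; by=float((bc-STOP)@BYm); cx=float((bc-STOP)@BX)*1e3+sup(a); z=o['tool_pos'][2]; n=24; tot=np.zeros(3)
print('contact',cx)
for i in range(1,n+1):
    l=L[-1]*.56*i/n; X=[np.interp(l,L,P[:,k]) for k in range(3)]
    y=a-min(i,15)*1; c=STOP+BX*(X[0]-sup(y))/1e3+BYm*by; e=np.radians(y)
    t=np.r_[c+r*np.array([np.cos(e),np.sin(e)]),(X[1]-X[2])/1e3+.07]
    s=((t-np.r_[tcp,z])*100-tot).round(2); tot+=s; print(s.tolist(),X[0].round(0),X[1].round(0))
E
python3 path.py
```

```text
contact -91.03945831429638
[-0.0, -0.25, -0.27] -93.0 174.0
[-0.01, -0.29, -0.23] -96.0 172.0
[-0.02, -0.29, -0.24] -98.0 169.0
[-0.01, -0.29, -0.23] -100.0 167.0
[-0.01, -0.29, -0.24] -103.0 165.0
[-0.02, -0.29, -0.23] -105.0 163.0
[-0.01, -0.29, -0.24] -108.0 160.0
[-0.01, -0.27, -0.25] -110.0 158.0
[-0.01, -0.24, -0.28] -112.0 155.0
[-0.01, -0.23, -0.29] -114.0 153.0
[-0.01, -0.24, -0.29] -116.0 150.0
[-0.02, -0.23, -0.29] -118.0 147.0
[-0.01, -0.24, -0.28] -120.0 145.0
[-0.01, -0.21, -0.31] -122.0 142.0
[-0.01, -0.18, -0.33] -123.0 139.0
[-0.02, -0.14, -0.33] -124.0 136.0
[-0.01, -0.14, -0.34] -126.0 133.0
[-0.02, -0.14, -0.33] -127.0 130.0
[-0.02, -0.14, -0.33] -129.0 127.0
[-0.01, -0.14, -0.33] -130.0 124.0
[-0.01, -0.05, -0.37] -130.0 120.0
[-0.01, -0.05, -0.37] -131.0 117.0
[-0.0, -0.05, -0.37] -132.0 114.0
[-0.01, -0.06, -0.37] -132.0 111.0
```

```bash
python3 -m handwheel '[[[0,-0.26,-0.27],-1,51],[[-0.01,-0.29,-0.23],-1,51],[[-0.02,-0.29,-0.24],-1,51],[[-0.01,-0.29,-0.23],-1,51],[[-0.01,-0.29,-0.24],-1,51],[[-0.02,-0.29,-0.23],-1,51],[[-0.01,-0.29,-0.24],-1,51],[[-0.01,-0.27,-0.25],-1,51],[[-0.01,-0.24,-0.28],-1,51],[[-0.01,-0.23,-0.29],-1,51],[[-0.01,-0.24,-0.29],-1,51],[[-0.02,-0.23,-0.29],-1,51]]'
python3 - <<'E'
from h import *
rep(); cv2.imwrite('pics/s6.png',cv2.resize(snapshot('scene')[150:280,230:380],None,fx=4,fy=4,interpolation=cv2.INTER_CUBIC)[:,:,::-1])
E
```

```text
t: 7.52
tool_pos: [0.5158, 0.0436, 0.2078]
eef_rot: [0.634, 0.773, -0.0, 0.0]
wrist_force: [-0.2, -2.3, 1.1]
finger_gap: 0.0442
gripper_force: 1.0
t 7.5167 tcp [0.5158 0.0436 0.2078] yaw 11.3 gap 44.2 tipz 0.1378
bedcoords rel stop mm: tcp (-120.2, -21.5) A in (-113.2, -42.5) B in (-127.1, -0.5) F [-0.18 -2.33  1.14] M [-0.45 -0.03  0.07] gf 1.0 q7 [ 0.4   0.22 -0.63  1.82  0.14  1.14 -0.09]
```

View pics/s6.png

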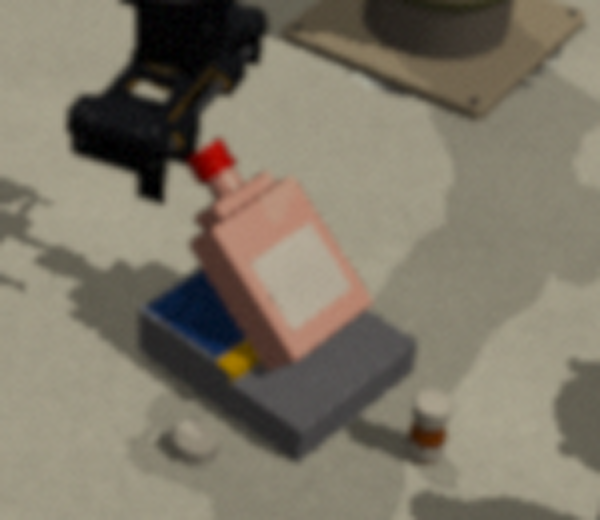

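The lean is about 48°, with the cap at (212,160) in the crop and pressing on the finger with about 2 N. I'll continue along the path.

```bash
python3 -m handwheel '[[[-0.01,-0.24,-0.28],-1,51],[[-0.01,-0.21,-0.31],-1,51],[[-0.01,-0.18,-0.33],-1,51],[[-0.02,-0.14,-0.33],0,51],[[-0.01,-0.14,-0.34],0,51],[[-0.02,-0.14,-0.33],0,51],[[-0.02,-0.14,-0.33],0,51],[[-0.01,-0.14,-0.33],0,51]]'
python3 - <<'E'
from h import *
rep()
cs,ct=get_calibration('scene'),get_calibration('top'); L=[]
for n,c,roi in(('scene',cs,(255,165,330,250)),('top',ct,(190,170,270,220))):
    im=snapshot(n); cv2.imwrite(f'pics/{n}7.png',im[:,:,::-1]); p=np.argwhere(mask(im,(0,160,60),(6,255,255),roi))[:,::-1]
    print(n,p.mean(0),len(p)); L.append((c,*p.mean(0)))
X=tri(L); print('cap',X,'bed x rel stop',(X[:2]-STOP)@BX,'y',-(X[:2]-STOP)@BYm)
E
```

```text
t: 8.23
tool_pos: [0.5145, 0.0307, 0.1818]
eef_rot: [0.653, 0.757, 0.0, -0.0]
wrist_force: [-0.5, -1.0, 0.1]
finger_gap: 0.0447
gripper_force: 0.8
t 8.2333 tcp [0.5145 0.0307 0.1818] yaw 8.4 gap 44.7 tipz 0.1118
bedcoords rel stop mm: tcp (-133.1, -21.8) A in (-127.2, -43.4) B in (-139.0, -0.3) F [-0.54 -1.04  0.06] M [-0.41 -0.08  0.05] gf 0.8 q7 [ 0.4   0.24 -0.61  1.86  0.16  1.09 -0.12]
scene [278.56521739 193.52173913] 69
top [nan nan] 0
cap [nan nan nan] bed x rel stop nan y nan<stdin>:6: RuntimeWarning: Mean of empty slice.
  ret = um.true_divide(
```

```bash
cat >> h.py <<'E'
def capxz(by=.007,name=None):
    c=get_calibration('scene'); im=snapshot('scene')
    if name: cv2.imwrite(name,cv2.resize(im[150:280,230:380],None,fx=4,fy=4,interpolation=cv2.INTER_CUBIC)[:,:,::-1])
    p=np.argwhere(mask(im,(0,160,60),(6,255,255),(240,165,330,260)))[:,::-1].mean(0)
    o,d=ray(c,*p); n=-BYm; k=(by-(o[:2]-STOP)@n)/(d[:2]@n); X=o+k*d
    x,z=(X[:2]-STOP)@BX*1e3,X[2]*1e3; print('cap px',p.round(1),'bed x',x.round(1),'z',z.round(1))
    print('axis lean',np.degrees(np.arctan2(-x,z-45)).round(1))
E
python3 -c "
from h import *
capxz(name='pics/s7.png')"
```

```text
cap px [278.6 193.5] bed x -114.6 z 131.0
axis lean 53.1
```

View pics/s7.png

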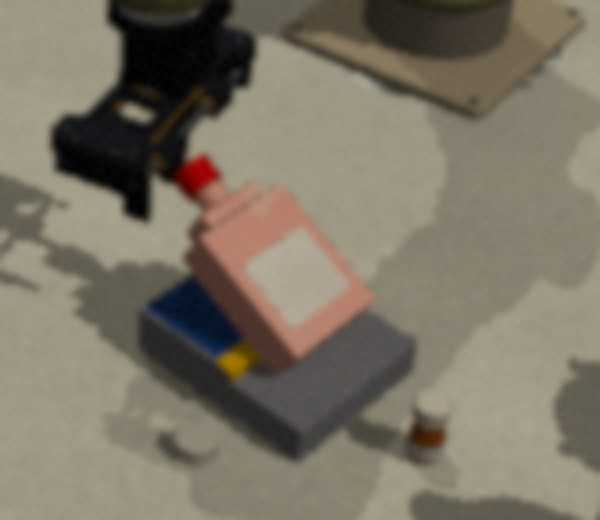

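The lean is about 60°, with the cap at (197,175) in the crop against the finger. That was my 10th view, so from here on I'll rely on computed positions and forces.

```bash
python3 -m handwheel '[[[-0.01,-0.05,-0.33],0,51],[[-0.01,-0.05,-0.33],0,51],[[-0.01,-0.05,-0.33],0,51],[[-0.01,-0.05,-0.33],0,51],[[0,-0.02,-0.28],0,51]]'; python3 -c "
from h import *
rep();capxz()"
```

```text
t: 8.8
tool_pos: [0.5141, 0.0285, 0.1657]
eef_rot: [0.653, 0.757, -0.0, -0.0]
wrist_force: [-0.1, -0.5, 0.9]
finger_gap: 0.0446
gripper_force: 0.7
t 8.8 tcp [0.5141 0.0285 0.1657] yaw 8.4 gap 44.6 tipz 0.0957
bedcoords rel stop mm: tcp (-135.4, -21.6) A in (-129.4, -43.1) B in (-141.3, -0.1) F [-0.11 -0.54  0.86] M [-0.32 -0.07 -0.  ] gf 0.7 q7 [ 0.4   0.26 -0.61  1.87  0.17  1.06 -0.13]
cap px [277.4 196.4] bed x -119.1 z 117.1
axis lean 58.8
```

```bash
python3 -m handwheel '[[[0,0,-0.25],0,51],[[0,0,-0.25],0,51],[[0,0,-0.25],0,51],[[0,0,-0.25],0,51]]'; python3 -c "
from h import *
rep();capxz()"; python3 -m handwheel '[[[0,0,-0.25],0,51],[[0,0,-0.25],0,51],[[0,0,-0.25],0,51],[[0,0,-0.25],0,51]]'; python3 -c "
from h import *
rep();capxz()"
```

```text
t: 9.18
tool_pos: [0.5142, 0.0286, 0.1559]
eef_rot: [0.653, 0.757, 0.0, 0.0]
wrist_force: [-0.8, -2.2, -1.1]
finger_gap: 0.0442
gripper_force: 0.6
t 9.1833 tcp [0.5142 0.0286 0.1559] yaw 8.4 gap 44.2 tipz 0.0859
bedcoords rel stop mm: tcp (-135.2, -21.8) A in (-129.4, -43.1) B in (-141.1, -0.4) F [-0.76 -2.25 -1.08] M [-0.27 -0.14  0.06] gf 0.6 q7 [ 0.4   0.28 -0.61  1.88  0.18  1.04 -0.14]
cap px [277.2 198.3] bed x -119.4 z 108.9
axis lean 61.8
t: 9.57
tool_pos: [0.5142, 0.0286, 0.1459]
eef_rot: [0.653, 0.757, 0.0, -0.0]
wrist_force: [0.8, -0.7, 0.1]
finger_gap: 0.0445
gripper_force: 0.3
t 9.5667 tcp [0.5142 0.0286 0.1459] yaw 8.4 gap 44.5 tipz 0.0759
bedcoords rel stop mm: tcp (-135.2, -21.7) A in (-129.3, -43.2) B in (-141.1, -0.2) F [ 0.77 -0.68  0.1 ] M [-0.13 -0.09  0.09] gf 0.3 q7 [ 0.39  0.29 -0.6   1.89  0.19  1.02 -0.15]
cap px [276.7 200.2] bed x -121.2 z 100.0
axis lean 65.6
```

```bash
python3 -m handwheel '[[[0,0,-0.22],0,51],[[0,0,-0.22],0,51],[[0,0,-0.22],0,51],[[0,0,-0.22],0,51],[[0,0,-0.22],0,51]]'; python3 -c "
from h import *
rep();capxz()"; python3 -m handwheel '[[[0,0,-0.2],0,51],[[0,0,-0.2],0,51],[[0,0,-0.2],0,51],[[0,0,-0.2],0,51],[[0,0,-0.2],0,51]]'; python3 -c "
from h import *
rep();capxz()"
```

```text
t: 10.03
tool_pos: [0.5142, 0.0286, 0.135]
eef_rot: [0.653, 0.757, 0.0, 0.0]
wrist_force: [0.7, -0.7, 0.1]
finger_gap: 0.0443
gripper_force: 0.4
t 10.0333 tcp [0.5142 0.0286 0.135 ] yaw 8.4 gap 44.3 tipz 0.065
bedcoords rel stop mm: tcp (-135.3, -21.7) A in (-129.4, -43.1) B in (-141.2, -0.4) F [ 0.72 -0.75  0.12] M [-0.19 -0.08 -0.01] gf 0.4 q7 [ 0.39  0.3  -0.6   1.9   0.2   1.   -0.15]
cap px [276.5 202.6] bed x -121.8 z 90.0
axis lean 69.7
t: 10.5
tool_pos: [0.5142, 0.0286, 0.125]
eef_rot: [0.653, 0.757, 0.0, -0.0]
wrist_force: [0.3, -0.6, 0.3]
finger_gap: 0.0445
gripper_force: 0.5
t 10.5 tcp [0.5142 0.0286 0.125 ] yaw 8.4 gap 44.5 tipz 0.055
bedcoords rel stop mm: tcp (-135.3, -21.7) A in (-129.4, -43.2) B in (-141.2, -0.3) F [ 0.29 -0.61  0.32] M [-0.18 -0.07  0.05] gf 0.5 q7 [ 0.38  0.32 -0.6   1.91  0.21  0.98 -0.16]
cap px [276.2 204.6] bed x -122.7 z 81.2
axis lean 73.6
```

```bash
python3 -m handwheel '[[[0,0,-0.2],0,51],[[0,0,-0.2],0,51],[[0,0,-0.2],0,51],[[0,0,-0.2],0,51],[[0,0,-0.2],0,51]]'; python3 -c "
from h import *
rep();capxz()"; python3 -m handwheel '[[[0,0,-0.15],0,51],[[0,0,-0.15],0,51],[[0,0,-0.15],0,51],[[0,0,-0.15],0,51],[[0,0,0],0,51]]'; python3 -c "
from h import *
rep();capxz()"
```

```text
t: 10.97
tool_pos: [0.5142, 0.0286, 0.1149]
eef_rot: [0.653, 0.757, 0.0, 0.0]
wrist_force: [0.1, -1.6, 0.2]
finger_gap: 0.0444
gripper_force: 0.5
t 10.9667 tcp [0.5142 0.0286 0.1149] yaw 8.4 gap 44.4 tipz 0.0449
bedcoords rel stop mm: tcp (-135.3, -21.7) A in (-129.4, -43.2) B in (-141.2, -0.3) F [ 0.14 -1.62  0.16] M [-0.24 -0.09  0.03] gf 0.5 q7 [ 0.38  0.33 -0.59  1.91  0.22  0.96 -0.17]
cap px [275.8 206.4] bed x -124.1 z 72.6
axis lean 77.5
t: 11.43
tool_pos: [0.5141, 0.0286, 0.1089]
eef_rot: [0.653, 0.757, -0.0, -0.0]
wrist_force: [-0.5, -0.2, -0.1]
finger_gap: 0.0448
gripper_force: 0.5
t 11.4333 tcp [0.5141 0.0286 0.1089] yaw 8.4 gap 44.8 tipz 0.0389
bedcoords rel stop mm: tcp (-135.3, -21.6) A in (-129.4, -43.2) B in (-141.2, -0.0) F [-0.45 -0.19 -0.06] M [-0.26 -0.11  0.07] gf 0.5 q7 [ 0.37  0.34 -0.59  1.92  0.23  0.95 -0.18]
cap px [275.7 207.5] bed x -124.2 z 68.0
axis lean 79.5
```

```bash
python3 -m handwheel '[[[0,0,-0.15],0,51],[[0,0,-0.15],0,51],[[0,0,-0.15],0,51],[[0,0,0],0,51]]'; python3 -c "
from h import *
rep();capxz()"; python3 -m handwheel '[[[0,0,-0.15],0,51],[[0,0,-0.15],0,51],[[0,0,0],0,51]]'; python3 -c "
from h import *
rep();capxz()"
```

```text
t: 11.82
tool_pos: [0.5142, 0.0286, 0.1044]
eef_rot: [0.653, 0.757, 0.0, -0.0]
wrist_force: [1.0, -0.9, -0.3]
finger_gap: 0.0447
gripper_force: 0.3
t 11.8167 tcp [0.5142 0.0286 0.1044] yaw 8.4 gap 44.7 tipz 0.0344
bedcoords rel stop mm: tcp (-135.2, -21.7) A in (-129.3, -43.3) B in (-141.2, -0.1) F [ 0.98 -0.86 -0.31] M [-0.16 -0.13  0.01] gf 0.3 q7 [ 0.37  0.35 -0.59  1.92  0.24  0.94 -0.18]
cap px [275.9 207.7] bed x -123.3 z 67.7
axis lean 79.6
t: 12.12
tool_pos: [0.5141, 0.0286, 0.1014]
eef_rot: [0.653, 0.757, -0.0, -0.0]
wrist_force: [-0.4, -1.0, -0.5]
finger_gap: 0.0445
gripper_force: 0.2
t 12.1167 tcp [0.5141 0.0286 0.1014] yaw 8.4 gap 44.5 tipz 0.0314
bedcoords rel stop mm: tcp (-135.2, -21.6) A in (-129.3, -43.1) B in (-141.1, -0.1) F [-0.37 -0.99 -0.52] M [-0.1  -0.1   0.02] gf 0.2 q7 [ 0.37  0.35 -0.58  1.92  0.24  0.93 -0.18]
cap px [276.  207.8] bed x -122.8 z 67.6
axis lean 79.6
```

The cap has stopped dropping at its resting height and slips along the finger, so the flask is flat. I'll withdraw horizontally, then up.

```bash
python3 -m handwheel '[[[-0.03,-0.2,0],0,51],[[-0.05,-0.4,0],0,51],[[-0.1,-1,0],0,51],[[-0.2,-2,0],0,51],[[-0.2,-2,0],0,51],[[-0.2,-2,0],0,51],[[-0.2,-2,0.5],0,51],[[0,-2,2],0,51],[[0,-2,3],0,51],[[0,-2,3],0,51],[[0,-2,3],0,51],[[0,0,0],0,51]]'
python3 - <<'E'
from h import *
rep();capxz()
c=get_calibration('top'); im=snapshot('top')
for n,lo,hi,z in(('cap',(0,150,60),(6,255,255),.065),('pink',(0,35,80),(15,140,255),.085),('blue',(105,100,30),(125,255,255),.045),('yel',(20,100,60),(35,255,255),.045)):
    p=np.argwhere(mask(im,lo,hi,(185,165,250,225)))[:,::-1].astype(np.float32)
    if len(p)<5: print(n,len(p));continue
    r=cv2.minAreaRect(p); print(n,len(p),r); b=np.array([plane(c,*q,z)[:2]-STOP for q in cv2.boxPoints(r)])
    print(np.c_[b@BX,-b@BYm].round(3).tolist())
old=cv2.imread('pics/top0.png')[:,:,::-1]
for n,(a,b,w) in dict(vial=(179,196,7),screw=(213,171,6)).items(): print(n,cv2.absdiff(old,im)[b-w:b+w,a-w:a+w].mean())
E
```

```text
t: 13.17
tool_pos: [0.5059, -0.1532, 0.2224]
eef_rot: [0.655, 0.755, 0.001, 0.004]
wrist_force: [0.9, -0.1, 0.2]
finger_gap: 0.0447
gripper_force: 0.0
t 13.1667 tcp [ 0.5059 -0.1532  0.2224] yaw 8.1 gap 44.7 tipz 0.1524
bedcoords rel stop mm: tcp (-316.8, -35.4) A in (-311.0, -57.0) B in (-322.6, -13.9) F [ 0.91 -0.13  0.16] M [-0.07 -0.13 -0.02] gf 0.0 q7 [ 0.67  0.21 -0.52  1.79  0.12  1.16  0.26]
cap px [275.4 207.8] bed x -125.7 z 65.8
axis lean 80.6
cap 36 ((236.5, 201.0), (6.0, 5.0), 90.0)
[[-0.107, -0.009], [-0.127, -0.011], [-0.13, 0.012], [-0.111, 0.015]]
pink 617 ((218.06097412109375, 197.95123291015625), (45.8290901184082, 25.730548858642578), 6.34019136428833)
[[0.04, 0.057], [0.047, -0.045], [-0.134, -0.051], [-0.138, 0.051]]
blue 46 ((222.81236267089844, 199.08834838867188), (16.922727584838867, 30.41333770751953), 9.782407760620117)
[[-0.027, 0.06], [-0.028, -0.064], [-0.097, -0.062], [-0.095, 0.062]]
yel 39 ((210.0, 197.5), (4.105544090270996, 33.832725524902344), 8.746162414550781)
[[-0.002, 0.069], [-0.0, -0.069], [-0.017, -0.069], [-0.019, 0.069]]
vial 7.219387755102041
screw 4.175925925925926
```

```bash
python3 -m handwheel '[[[0,0,0],0,51],[[0,0,0],0,51]]'; python3 -c "
from plant import workorder
print(workorder.job_done())"
```

```text
t: 13.43
tool_pos: [0.5038, -0.1467, 0.2155]
eef_rot: [0.653, 0.757, -0.0, -0.001]
wrist_force: [-0.1, 0.1, 0.2]
finger_gap: 0.0444
gripper_force: 0.0
the job is handed in; nothing more can be done
None
```

The flask now lies flat on its broad side on the bed, its cap past the far end and its base about 40 mm beyond the stop; a finger steadied it all the way down, the hand is clear, nothing else was touched, and the job was handed in at about 13.4 s (no verdict came back).

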